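Free a jammed slide box and stack it on the sloping stand

TASK

The wooden slide box in the top row of the plywood rack is jammed flush in its bay: push it part-way out from behind with the square wooden stick, through the finger hole in the rack's back board. Then draw the box out and stack it squarely on the box that lies on the sloping stand, flat on it and back against the backstop, and leave the stick lying on the bench. The slides inside are glass, so the box must never drop to or be set down on the bench; leave everything else where it is.

Things in the scene. Friction and masses are not known exactly. Their poses are not given: they have to be found in the camera images.
- rack: Plywood rack for slide boxes, clear acrylic top, fixed; 108 deep (x), 227 wide (y), 99 high; two rows of three bays. Origin: centre of underside. Open front to its -x (front edge x = -54); back board at +x (outer face x = +54, inner x = +46). Bays are 65 wide, centred on y = -73, 0, +73, with 8 mm dividers, 100 deep. Top row: floor z = 54, ceiling z = 91; rack's top z = 99.
- hole_a (a point): Round finger hole, 24 mm in diameter, straight through the 8 mm back board behind the top-row bay at the rack's y = -73. This point: its centre on the board's outer face (rack frame x = +54, z = 71).
- hole_b (a point): Round finger hole, 24 mm in diameter, straight through the 8 mm back board behind the top-row bay at the rack's y = 0. This point: its centre on the board's outer face (rack frame x = +54, z = 71).
- hole_c (a point): Round finger hole, 24 mm in diameter, straight through the 8 mm back board behind the top-row bay at the rack's y = +73. This point: its centre on the board's outer face (rack frame x = +54, z = 71).
- strip_b (a point): Each top bay has a sprung steel strip in its +y side wall (30 long, 18 high, its middle 54 behind the front edge, level with the hole) that squeezes a slide box against the bay's -y wall: sliding the box takes about 10 to 16 N until its end has passed the strip. The tin and carton are too small to be squeezed. This point: face of the middle bay's strip.
- slide_box: The jammed slide box: wooden case, 94 long (x), 62 wide (y), 34 high, 0.11 to 0.23 kg, paper label and brass clasp on its -x end. The only slide box in the top row, in any of the three bays, lying flat, axes parallel to the rack's, its -x end 1 to 4 inside the front edge, 2 to 5 of air behind it, 1.5 to the -y side of the bay's middle. Origin: centre of underside. Out by over 50 it may tip.
- stick: Square wooden push stick, 200 long (x) x 12 x 12, 25 g, lying on the bench on the rack's back side. Origin: centre of its underside; x along it, either end may be used.
- tray: Sloping deck of the fixed wooden stand. Origin: centre of the deck's underside; z square to the deck, leaning 0.26 rad from vertical; x down the slope, square to the backstop; y across. Deck 130 long (x), 110 wide (y), 8 thick: top at z = 8; no side walls. Backstop at the low end: inner face x = +57, 8 thick, top edge z = 103.
- stack_box: A second slide box, same make and size (94 x 62 x 34, origin centre of underside, x along its length), loose, lying flat on the sloping deck with its +x end against the backstop, axes parallel to the tray's. The jammed box goes on top of it: long side along the slope, either end to the backstop.
- tin: Round aluminium tin, 52 in diameter, 27 high, in one of the top bays; leave it there. Origin: centre of underside.
- carton: Small carton, 55 x 44 x 26, in one of the top bays; leave it there. Origin: centre of underside.
- low_box_a: Slide box in the lower row of the rack; leave it there. Origin: centre of underside.
- low_box_b: Slide box in the lower row of the rack; leave it there. Origin: centre of underside.
- petri_dish: Clear petri dish, 92 in diameter, 16 high, on the bench before the rack's front; leave it. Origin: centre of underside.
- specimen_jar: Glass specimen jar with black lid, 56 in diameter, 75 high; leave it. Origin: centre of underside.
- beaker: Glass beaker, 68 in diameter, 85 high; leave it. Origin: centre of underside.
- tweezers: Steel tweezers, 120 long (x), 16 wide, 7 high, lying on the bench; leave them. Origin: centre of underside.
Not all that is in view belongs to the job. Several things look just like the stick: the one meant starts farthest to the robot's right.

How it is judged:
By the outcome, as a careful person would: the job done as asked, in the order asked, and still so for the second after the job is handed in, with the robot touching nothing.
It also fails if it takes over 61 s, if anything falls off the work surface, if the arm or the gripper's body presses on something with over 40 N, if the wrist force passes 120 N, or if a joint passes its speed limit or range.

ROBOT

A 6-joint arm with a two-finger parallel gripper is mounted at the origin on the work surface. World frame = base frame: x ahead of the robot, y to its left, z up, the work surface at z = 0. Lengths are in mm, angles in rad, forces in N, time in s.
With the tool pointing down it reaches from about 225 to 875 mm from the base axis. Payload 3.4 kg.
Tool frame: the origin (TCP) lies at the very end of the fingers, on their centre line; the grasp point (between the pads) lies 19 mm behind it (r.grasp_offset is the distance from the TCP to the grasp point, in mm); z points along the fingers, y is the direction in which the jaws open and shut (so a half turn about z gives the same grasp; the last joint's range is limited). The gripper opens to 85 mm and grips with 20 to 120 N. Pads are 22 mm wide; open, the fingers measure 114 mm over their backs; the gripper's body (76 mm by 85 mm) begins 54 mm behind the grasp point. The pads swing forward as they close: fully open they stand 13 mm farther back than shut.
Start: joints at [0.982, 0.276, 1.505, -0, 1.361, -0.121], TCP at [259.302, 513.249, 231.328] pointing down, gripper open.
Joint ranges: [-2.89, 2.89], [-0.75, 2.08], [0.22, 2.7], [-1.18, 4.32], [0.11, 2.71], [-2.7, 2.7]. Speed limits (rad/s): [2.57, 2.57, 3.14, 3.14, 3.14, 3.14].

INTERFACE

Orientations are given as a unit quaternion [w, x, y, z].
In Python, from bench import r, grab_frame, get_calibration, workorder, look_for, spot_point gives the robot as it stands.
- The arm moves only by the tool send_rows, never from a script. Its argument "motion" is a list that holds one entry, the list of rows, each a list of 4 numbers: the shift along the world's x, y, z in mm, then the turn about the world's z in degrees. A call has 1 to 12 rows; each row shifts and turns the commanded pose from where the row before left it; what a row does not reach is not made up. A row lasts 1/8 s, in which the tool goes at most 62.5 mm and 10.7 degrees, less where a joint would pass 70% of its speed; a pose out of reach is approached as far as the arm can. A call is refused whole if a number of a shift passes 62.5 or a number of a turn 10.7, either way. A call with a gripper value outside its range is refused whole. "jaw" is the gripper command: -1 is fully open, 1 is shut, values between are in proportion, set as the call begins (left out, the last holds). The fingers move at their own pace and stop on an object; "force" is the grip in N (left out, the last holds). Time passes only in rows, so rows that do not move let the fingers close. It gives the time, the measured TCP pose, the force and the opening at its end, in the units of the state.
- r.state(): the state, without advancing time (a new reading comes with each control period).
- grab_frame(name): name is "side" or "top" or "wrist"; returns (picture, depth): 384x512x3 uint8, red, green, blue; 384x512 float32, mm along the optical axis (not along the pixel's ray), 0 where there is no reading.
- get_calibration(name): a dict with "intrinsics" (3x3 intrinsics, pixels), "T" (4x4, takes a point from camera to world coordinates). Camera axes: x right, y down, z forward; pixel columns grow to the right and rows downward; lengths in mm; the calibration is good to about 2 mm. A picture is of the moment at which its call begins: read the wrist's pose just before it. get_calibration takes no time and is no camera call; for the wrist camera it gives the pose at the moment of the call.
- workorder.close_job(): hands the job in, once; it reports no verdict.
Trained networks look in the newest picture that a camera, given by its name, has taken for a name from the list of things; names that differ only in an ending like _2 or _b are one class to them, and where a whole thing is asked for, a point or a joint stands for the part that bears it (a point fixed in the world has none). Each returns a list of dicts, best first, with "confidence" (0 to 1); they miss things now and then, are a little off and sometimes report something else, mostly with a low value. They report only what shows in the picture. A call takes as long as a camera call. They do not tell look-alikes from the thing itself.
- look_for(camera, target): "location" ([x, y, z] in mm, in world coordinates, good to about 4 mm: the middle of the surface that is visible of it).
- spot_point(camera, target): "location" ([x, y, z] in mm, in world coordinates, good to about 4 mm: a listed point, or the origin of a listed thing).
The state is a dict: "time": time; "joints": joint angles; "qvel": joint speeds; "joint_efforts": joint torques, N m; "tcp_pos": TCP position; "orientation": TCP orientation; "ft_force": force on the tool from outside, world axes, zero at the start; "moment": the same for the moment, N m; "opening": finger opening in mm.
Only numpy, scipy, OpenCV 4.12 (cv2) and the standard library are available. Lean on these libraries where they do the work, as an engineer would, in place of code of your own. Each camera call takes 0.05 s, during which the arm holds its last target. There are 200 camera calls.

## Working session

There is one attempt and no reset: what is moved stays moved. The work goes in short steps, Python scripts to look and compute and a tool call to move; the robot and the scene stay as the last step left them, time stands still between calls to the robot, and variables do not carry over. Pictures are saved under pics/ and viewed, about 8 in all and at most 12, crops included, and the job is handed in when it is done.

Besides the shell and the picture viewer there is one more tool, called after "Request:" as a command line: name --argument value ..., lists and objects as JSON in quotes. send_rows: Moves the arm, as the interface text tells. Its arguments: {"type":"object","properties":{"motion":{"type":"array"},"jaw":{"type":"number"},"force":{"type":"number"}},"required":["motion"]}

```bash
mkdir -p pics; ls
cat > h.py <<'E'
import numpy as np, cv2
from bench import r, grab_frame, get_calibration, workorder, look_for, spot_point
def save(n,img,s=1.5):
    cv2.imwrite('pics/'+n,cv2.resize(img[:,:,::-1],None,fx=s,fy=s,interpolation=cv2.INTER_CUBIC))
def cloud(cam,depth):
    c=get_calibration(cam);K=c['intrinsics'];T=np.array(c['T'])
    v,u=np.indices(depth.shape);
    p=np.stack([(u-K[0][2])/K[0][0]*depth,(v-K[1][2])/K[1][1]*depth,depth],-1)
    return p@T[:3,:3].T+T[:3,3]
def proj(cam,p):
    c=get_calibration(cam);T=np.linalg.inv(c['T']);q=np.array(c['intrinsics'])@(T[:3,:3]@np.array(p)+T[:3,3]);return np.round(q[:2]/q[2])
E
python3 - <<'E'
from h import *
for c in ['top','side']:
    im,d=grab_frame(c);save(c+'0.png',im);np.savez(c+'0.npz',im=im,d=d)
    print(c,np.round(get_calibration(c)['T'],3).tolist())
    for n in ['rack','stick','slide_box','stack_box','tray','hole_a','tin','carton']:
        for f in (look_for,spot_point):
            try: print(c,n,f.__name__,[(np.round(x['location']).tolist(),round(x['confidence'],2),proj(c,x['location']).tolist()) for x in f(c,n)][:5])
            except Exception as e: print(c,n,e)
print(r.state())
E
```

```text
pics
top [[0.005, -0.982, 0.19, 248.529], [-1.0, -0.01, -0.026, 121.796], [0.028, -0.19, -0.981, 1498.723], [0.0, 0.0, 0.0, 1.0]]
top rack call [([547.0, 125.0, 97.0], 0.78, [242.0, 182.0])]
top rack call [([559.0, 123.0, -2.0], 0.93, [242.0, 185.0])]
top stick call [([482.0, 535.0, 14.0], 0.78, [124.0, 204.0]), ([473.0, 364.0, 12.0], 0.69, [173.0, 207.0]), ([558.0, -289.0, 46.0], 0.51, [360.0, 183.0]), ([270.0, 464.0, 13.0], 0.43, [141.0, 266.0])]
top stick call [([489.0, 538.0, 0.0], 0.75, [124.0, 203.0]), ([256.0, 486.0, -1.0], 0.74, [135.0, 270.0]), ([476.0, 364.0, 2.0], 0.58, [174.0, 207.0]), ([590.0, 203.0, 74.0], 0.36, [219.0, 171.0])]
top slide_box call [([549.0, 120.0, 102.0], 0.67, [243.0, 181.0])]
top slide_box call []
top stack_box call [([535.0, -277.0, 70.0], 0.8, [359.0, 189.0])]
top stack_box call [([547.0, -281.0, 37.0], 0.97, [357.0, 187.0])]
top tray call [([558.0, -289.0, 45.0], 0.8, [360.0, 183.0]), ([550.0, 122.0, 96.0], 0.56, [243.0, 181.0]), ([406.0, -95.0, 16.0], 0.37, [304.0, 227.0])]
top tray call [([555.0, -291.0, 25.0], 0.81, [359.0, 185.0])]
top hole_a c
[... 1880 characters left out ...]
)]
{'time': 1.7, 'joints': array([ 9.81980755e-01,  2.75876103e-01,  1.50484803e+00,  1.13870471e-05,
        1.36069103e+00, -1.21012508e-01]), 'qvel': array([ 5.80989683e-04,  2.59424639e-04, -9.51652270e-04,  1.98232068e-03,
        6.79538254e-05,  1.05287930e-03]), 'joint_efforts': array([-6.51287792e-04, -4.16646767e+01, -2.46093839e+01, -3.97332878e-04,
        3.19329174e-04, -1.09731241e-05]), 'tcp_pos': array([259.32425171, 513.26963621, 231.36240717]), 'orientation': array([2.56185943e-05, 2.31775723e-01, 9.72769246e-01, 8.51497594e-05]), 'ft_force': array([-0.38790658, -0.01677363,  0.05945681]), 'moment': array([0.02228391, 0.01609524, 0.01393299]), 'opening': 85.56997545483051}
```

View pics/top0.png

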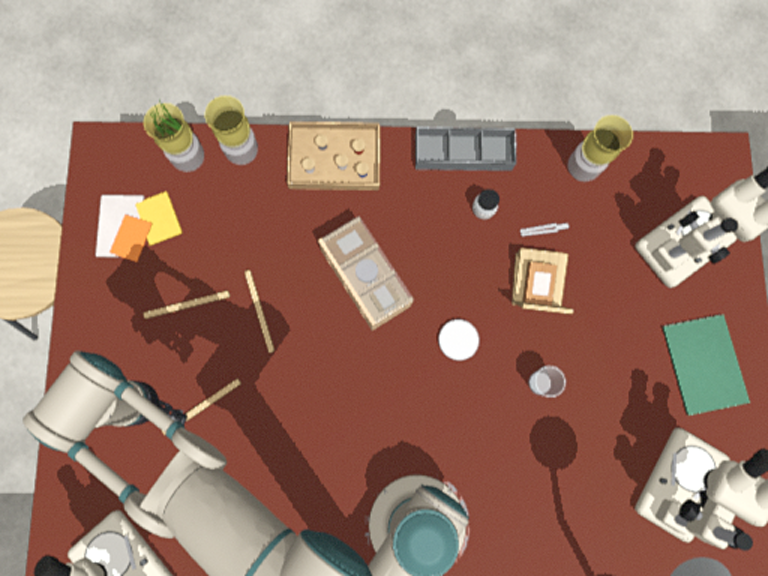

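View pics/side0.png

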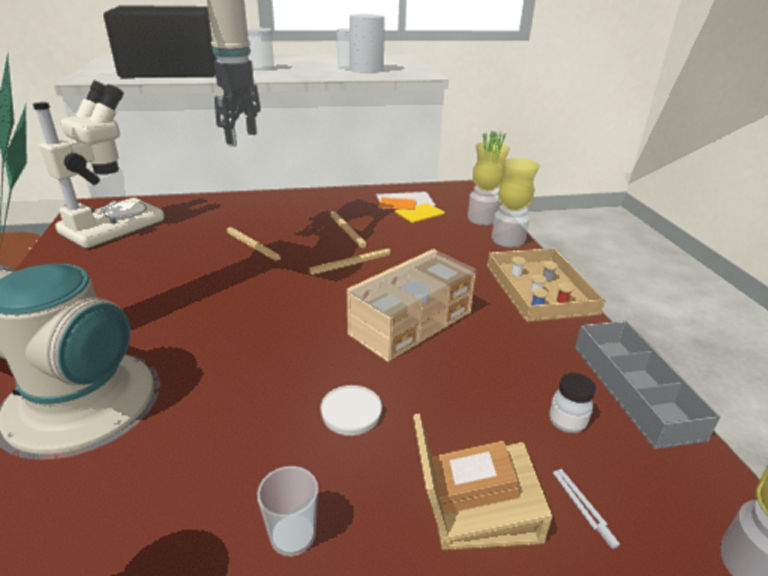

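Run:
```python
from h import *
a=np.load('top0.npz')['im'];b=np.load('side0.npz')['im']
A=cv2.resize(a[135:245,85:285],(800,440),interpolation=cv2.INTER_CUBIC)[:, :]
B=cv2.resize(b[130:245,140:330],(800,484),interpolation=cv2.INTER_CUBIC)
out=np.vstack([A,B]);out=cv2.resize(out,(519,600),interpolation=cv2.INTER_AREA)
cv2.imwrite('pics/crop1.png',out[:,:,::-1])
# refine geometry
for cam in ['top','side']:
    P=cloud(cam,np.load(cam+'0.npz')['d'])
    # rack top
    m=(P[...,2]>88)&(P[...,2]<106)&(P[...,0]>420)&(P[...,0]<700)&(P[...,1]>0)&(P[...,1]<260)
    q=P[m][:,:2].astype(np.float32); print(cam,'rack',len(q),cv2.minAreaRect(q), np.median(P[m][:,2]))
    for n,c in dict(s1=(474,364),s2=(489,538),s3=(263,481)).items():
        m=(P[...,2]>6)&(P[...,2]<20)&(np.hypot(P[...,0]-c[0],P[...,1]-c[1])<112)
        q=P[m][:,:2].astype(np.float32)
        if len(q)>5: print(cam,n,len(q),cv2.minAreaRect(q),np.round(P[m].mean(0)))
    m=(P[...,2]>30)&(P[...,0]>450)&(P[...,0]<640)&(P[...,1]>-350)&(P[...,1]<-225)
    q=P[m]; print(cam,'stand',len(q),cv2.minAreaRect(q[:,:2].astype(np.float32)),q.min(0),q.max(0))
    img=np.load(cam+'0.npz')['im']
```

```text
top rack 2105 ((555.1762084960938, 119.47166442871094), (229.10792541503906, 109.17937469482422), 32.921688079833984) 99.71313942185202
top s1 374 ((471.7860107421875, 359.08819580078125), (207.80824279785156, 215.23439025878906), 36.5974235534668) [476. 371.  11.]
top s2 357 ((487.21844482421875, 540.4937744140625), (208.18263244628906, 205.841064453125), 22.598093032836914) [487. 538.  10.]
top s3 298 ((271.3212585449219, 477.54736328125), (217.30679321289062, 197.923828125), 74.69654846191406) [272. 463.  10.]
top stand 1200 ((538.4432373046875, -289.390380859375), (111.99162292480469, 151.93077087402344), 83.8419418334961) [ 460.28400916 -349.95371697   30.06922212] [ 618.93531264 -226.36482925  125.07661279]
side rack 1970 ((557.745849609375, 119.72830200195312), (232.4073944091797, 112.34378814697266), 32.71185302734375) 99.94522357045372
side s1 213 ((465.0716857910156, 375.841796875), (187.5006866455078, 103.0657730102539), 38.252174377441406) [477. 374.  11.]
side s2 114 ((489.1995849609375, 533.8788452148438), (13.35904598236084, 202.91944885253906), 15.35045051574707) [490. 526.  12.]
side s3 142 ((254.84539794921875, 486.4778747558594), (16.52063751220703, 202.44471740722656), 35.34235763549805) [258. 479.  12.]
side stand 4107 ((541.2357788085938, -289.72760009765625), (111.491455078125, 150.8484649658203), 84.15126037597656) [ 460.97838177 -349.9808585    30.00156821] [ 621.57985632 -227.21849046  118.97995117]
```

View pics/crop1.png

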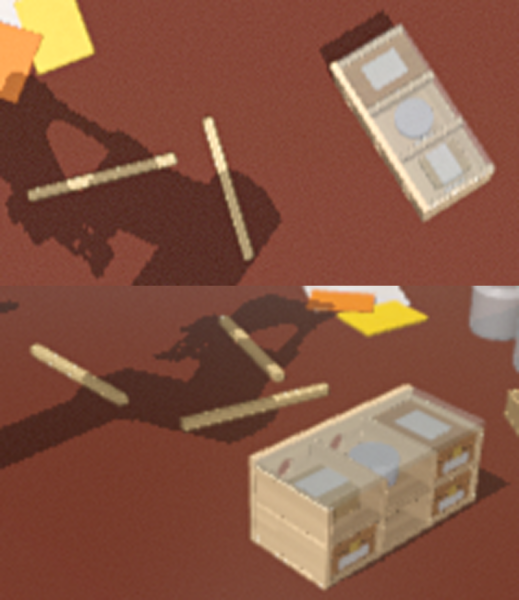

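Request:
send_rows --motion '[[[40,-38,0,10.5],[40,-38,0,10.5],[40,-38,0,10.5],[40,-38,0,10.5],[12,-8,0,0],[0,0,0,0]]]'

```text
time: 2.45
tcp_pos: [427.7, 357.3, 231.2]
orientation: [-0.0, -0.121, 0.993, 0.0]
ft_force: [-0.2, 0.3, -1.1]
opening: 85.3
```

Run:
```python
from h import *
s=r.state();print(s['tcp_pos'],s['orientation'],s['time'])
im,d=grab_frame('wrist');save('w1.png',im,1.2)
P=cloud('wrist',d)
m=((P[...,2]>7)&(P[...,2]<18)&(d>0)).astype(np.uint8)
n,l,st,c=cv2.connectedComponentsWithStats(m)
for i in range(1,n):
    if st[i,4]>200:
        q=P[l==i];print(st[i],cv2.minAreaRect(q[:,:2].astype(np.float32)),np.median(q[:,2]),q[:,:2].min(0),q[:,:2].max(0))
print([(np.round(x['location']),x['confidence']) for x in spot_point('wrist','stick')])
```

```text
[427.72466232 357.28200172 231.22400873] [-2.29734357e-04 -1.21023124e-01  9.92649614e-01  3.08862311e-04] 2.45
[ 324    0  188   80 2313] ((255.3002471923828, 487.3204345703125), (12.06739330291748, 195.91204833984375), 35.35624694824219) 10.564307708456624 [199.85439289 404.5172934 ] [316.45020161 570.24749951]
[  32  116   94  163 1423] ((530.0602416992188, 157.1525115966797), (220.66995239257812, 21.335784912109375), 33.13558578491211) 12.451352199212124 [432.48258472 104.46100439] [617.72636789 224.87442988]
[ 242  120   24  153 1485] ((474.68280029296875, 368.57000732421875), (199.90151977539062, 12.016016006469727), 19.000699996948242) 10.628242135342987 [378.89720619 331.33922283] [569.76261027 406.10223875]
[ 302  234  156   14 1440] ((487.44775390625, 538.1010131835938), (13.405277252197266, 199.8566436767578), 15.701269149780273) 10.63548131427524 [455.38076673 440.61784714] [519.21024798 635.46222639]
[(array([478., 365.,   2.]), 0.93), (array([490., 534.,   1.]), 0.73), (array([255., 489.,   2.]), 0.66)]
```

View pics/w1.png

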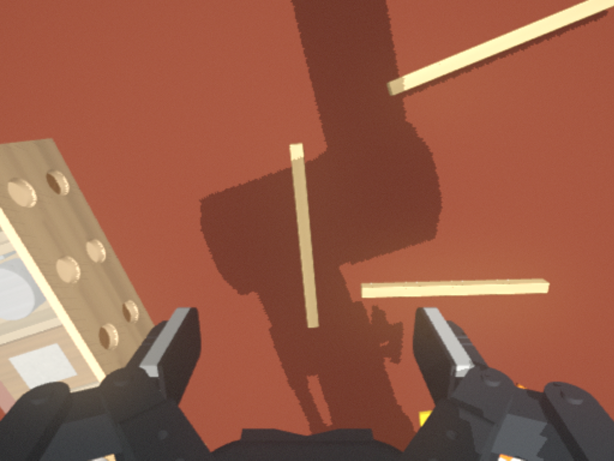

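Request:
send_rows --motion '[[[4.5,-3.3,-60,5.1],[0,0,-60,0],[0,0,-60,0],[0,0,-28,0],[0,0,-20,0],[0,0,0,0]]]' --jaw 0

```text
time: 3.3
tcp_pos: [429.4, 354.7, 1.9]
orientation: [-0.002, -0.167, 0.986, -0.001]
ft_force: [-0.7, 0.6, 0.0]
opening: 42.9
```

Request:
send_rows --motion '[[[0,0,0,0],[0,0,0,0],[0,0,0,0],[0,0,0,0],[0,0,0,0],[0,0,0,0]]]' --jaw 1 --force 70

```text
time: 4.05
tcp_pos: [432.4, 355.0, 4.8]
orientation: [0.001, -0.166, 0.986, 0.001]
ft_force: [-2.6, 0.6, 5.8]
opening: 9.6
```

Request:
send_rows --motion '[[[0,0,25,0],[0,0,40,0],[7,1,0,-9.525],[7,1,0,-9.525],[7,1,0,-9.525],[7,1,0,-9.525],[7,1,0,-9.525],[7,1,0,-9.525],[7,0,0,-9.525],[7,0,0,-9.525],[0,0,0,0],[0,0,0,0]]]'

```text
time: 5.55
tcp_pos: [487.4, 360.0, 68.4]
orientation: [-0.0, 0.476, 0.879, -0.0]
ft_force: [-0.4, 0.7, -0.1]
opening: 9.4
```

```bash
cat > st.py <<'E'
from h import *
import sys
s=r.state();q=s['orientation'];print('tcp',np.round(s['tcp_pos'],1),'yawx',np.degrees(2*np.arctan2(q[2],q[1]))%360,'open',s['opening'],s['time'],'j6',s['joints'][5])
im,d=grab_frame('wrist');save('w2.png',im,1.2)
P=cloud('wrist',d);np.savez('w2.npz',P=P,d=d,im=im)
print('holes w',[(np.round(x['location'],1),x['confidence']) for x in spot_point('wrist','hole_a')])
for c in ['top','side']:
    grab_frame(c)
    print('holes',c,[(np.round(x['location'],1),x['confidence']) for x in spot_point(c,'hole_a')])
    print('rack',c,[(np.round(x['location'],1),x['confidence']) for x in spot_point(c,'rack')])
m=((P[...,2]>95)&(P[...,2]<106)&(P[...,0]>420)&(P[...,0]<720)&(d>0)&(P[...,1]>-20)&(P[...,1]<270))
q=P[m][:,:2].astype(np.float32);print('rack top',len(q),len(q) and cv2.minAreaRect(q))
m=((P[...,2]>62)&(P[...,2]<84)&(d>0))
tp=s['tcp_pos'];u=np.array([.542,-.841]);n=np.array([.841,.542])
e=(P[...,:2]-tp[:2]);a=e@u;b=e@n
m&=(a>25)&(a<160)&(abs(b)<25)
q=P[m];print('stick',len(q),len(q) and cv2.minAreaRect(q[:,:2].astype(np.float32)))
if len(q):
    aa=a[m];bb=b[m]
    for lo in range(25,160,20):
        k=(aa>lo)&(aa<lo+20)
        if k.sum()>5: print(lo,k.sum(),'b',np.percentile(bb[k],[2,98]).round(1),'z',np.percentile(q[k,2],[50,95]).round(1))
    print('tip',aa.max())
E
python3 st.py
```

```text
tcp [487.4 360.   68.4] yawx 123.10082983820789 open 9.413105077553363 5.55 j6 -0.05634501571752229
holes w []
holes top [(array([468.9, 126.8,  68.8]), 0.88), (array([589.6, 200.5,  76. ]), 0.77), (array([528.2, 170.1,  72.7]), 0.68)]
rack top [(array([559.4, 122.6,  -4.4]), 0.72)]
holes side [(array([470. , 126.3,  71.5]), 0.91), (array([527.4, 169.1,  67.9]), 0.68), (array([589.3, 203.1,  72.4]), 0.67)]
rack side [(array([5.635e+02, 1.219e+02, 5.000e-01]), 0.72)]
rack top 0 0
stick 1172 ((510.5497741699219, 322.97503662109375), (11.937371253967285, 37.425472259521484), 32.277130126953125)
25 660 b [-6.   5.2] z [73.9 74.8]
45 512 b [-6.6  5. ] z [73.8 74.7]
tip 62.438489934658705
```

View pics/w2.png

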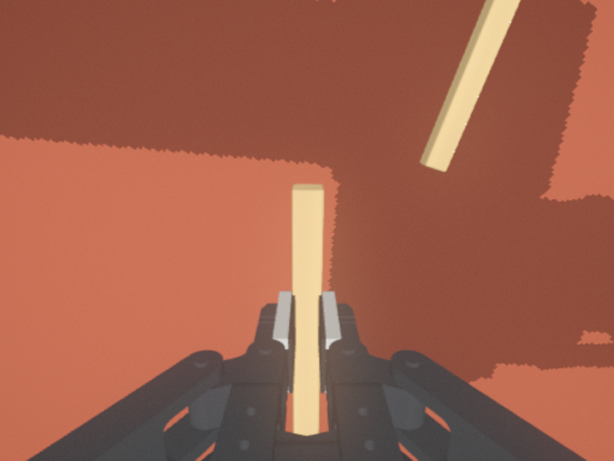

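Run:
```python
from h import *
z=np.load('w2.npz');P=z['P'];d=z['d'];print(np.round(get_calibration('wrist')['T'],2))
for v,u in [(160,256),(200,256),(230,256),(340,256),(350,256),(20,420),(130,360)]: print(v,u,d[v,u],P[v,u].round(1))
for n,p in dict(tcp=[487.4,360,68.4],front=[566,238,71],rear=[457.6,406,71]).items(): print(n,proj('wrist',p))
```

```text
[[ 8.4000e-01  5.2000e-01  1.8000e-01  4.4195e+02]
 [ 5.4000e-01 -7.9000e-01 -2.7000e-01  4.2923e+02]
 [ 0.0000e+00  3.2000e-01 -9.5000e-01  2.0947e+02]
 [ 0.0000e+00  0.0000e+00  0.0000e+00  1.0000e+00]]
160 256 137.54343 [458.  404.6  74.2]
200 256 144.3089 [468.4 388.7  73.5]
230 256 0.0 [441.6 429.  209.5]
340 256 168.75569 [512.1 321.7  74.9]
350 256 172.0338 [516.3 315.2  74. ]
20 420 176.64716 [499.6 511.5  10.3]
130 360 196.06104 [510.1 445.   10.7]
tcp [256. 260.]
front [255. 457.]
rear [256. 155.]
```

Run:
```python
from h import *
n=np.array([.8405,.5418]);u=np.array([.5418,-.8405])
for cam in ['top','side']:
    im,d=grab_frame(cam);P=cloud(cam,d)
    A=P[...,:2]@n;U=P[...,:2]@u
    m=(P[...,2]>95)&(P[...,2]<105)&(abs(A-534)<140)&(abs(U-200)<75)
    q=P[m][:,:2].astype(np.float32);print(cam,cv2.minAreaRect(q),'n ctr',np.array(cv2.minAreaRect(q)[0])@n, 'median n',np.median(A[m]),'u',np.array(cv2.minAreaRect(q)[0])@u)
    m=(P[...,2]>66)&(P[...,2]<80)&(abs(A-604.5)<15)&(U<90)&(U>-110)
    for lo in range(-110,90,25):
        k=m&(U>lo)&(U<=lo+25)
        if k.sum()>4: print('  stick',lo,k.sum(),'n',A[k].mean().round(1),'z',np.median(P[k][:,2]).round(1),'umax',U[k].max().round(1))
    save(cam+'1.png',im)
```

```text
top ((554.6228637695312, 119.34246826171875), (227.63526916503906, 108.51861572265625), 32.82391357421875) n ctr 530.8202663024903 median n 527.6809834748767 u 200.18732301635742
  stick -110 11 n 600.7 z 75.6 umax -85.6
  stick -85 15 n 600.5 z 75.0 umax -68.8
  stick -10 8 n 600.2 z 75.9 umax 13.2
  stick 15 27 n 600.6 z 74.2 umax 39.1
  stick 40 25 n 599.6 z 75.9 umax 64.4
  stick 65 27 n 600.5 z 74.7 umax 89.6
side ((558.2844848632812, 118.45741271972656), (230.0908203125, 111.46696472167969), 32.653717041015625) n ctr 533.4183357391357 median n 518.9278393046995 u 202.9150785079956
  stick -110 6 n 600.4 z 74.3 umax -85.4
  stick -85 22 n 600.1 z 74.4 umax -60.8
  stick -35 32 n 601.2 z 75.3 umax -10.3
  stick -10 30 n 601.1 z 74.2 umax 15.0
  stick 15 28 n 600.9 z 74.8 umax 39.9
  stick 40 30 n 600.8 z 75.0 umax 63.2
  stick 65 32 n 600.7 z 74.8 umax 88.6
```

Request:
send_rows --motion '[[[3.1,2.0,2,0],[8.1,-12.6,0,-0.3],[8.1,-12.6,0,0],[2.7,-4.2,0,0],[2.7,-4.2,0,0],[2.7,-4.2,0,0],[0,0,0,0]]]'

```text
time: 6.92
tcp_pos: [515.3, 324.2, 70.3]
orientation: [0.0, 0.48, 0.877, 0.0]
ft_force: [0.7, -0.4, -0.6]
opening: 9.7
```

Request:
send_rows --motion '[[[2.2,-3.4,0,0],[2.2,-3.4,0,0],[2.2,-3.4,0,0],[2.2,-3.4,0,0],[0,0,0,0]]]'

```text
time: 7.55
tcp_pos: [520.9, 314.9, 70.2]
orientation: [-0.004, 0.481, 0.877, 0.002]
ft_force: [-6.8, 11.2, 0.1]
opening: 9.4
```

Request:
send_rows --motion '[[[2.2,-3.4,0,0],[2.2,-3.4,0,0],[2.2,-3.4,0,0],[0,0,0,0]]]'

```text
time: 8.05
tcp_pos: [527.3, 304.9, 70.2]
orientation: [-0.004, 0.48, 0.877, 0.002]
ft_force: [-6.9, 12.0, -0.3]
opening: 9.3
```

Run:
```python
from h import *
s=r.state();print(s['tcp_pos'],s['ft_force'])
ims=[]
for cam in ['top','side']:
    im,d=grab_frame(cam);c=proj(cam,[575,165,85]).astype(int);print(c)
    ims.append(cv2.resize(im[c[1]-50:c[1]+45,c[0]-55:c[0]+55],(600,518),interpolation=cv2.INTER_CUBIC))
    print([(np.round(x['location'],1),x['confidence']) for x in look_for(cam,'slide_box')])
cv2.imwrite('pics/p3.png',cv2.resize(np.hstack(ims),(800,345))[:,:,::-1])
```

```text
[527.3015093  304.89361897  70.2270935 ] [-6.87297733 12.0082978  -0.34571392]
[230 175]
[(array([651.2, 110.1,  85.6]), 0.57)]
[278 181]
[(array([645.8,  99.1,  79.9]), 0.71)]
```

View pics/p3.png

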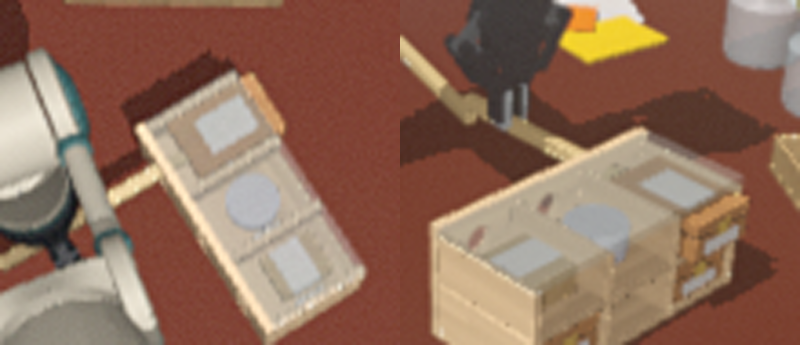

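Request:
send_rows --motion '[[[2.2,-3.4,0,0],[2.2,-3.4,0,0],[2.2,-3.4,0,0],[2.2,-3.4,0,0],[2.2,-3.4,0,0],[2.2,-3.4,0,0],[2.2,-3.4,0,0],[0,0,0,0]]]'

```text
time: 9.25
tcp_pos: [542.6, 281.1, 70.1]
orientation: [-0.004, 0.48, 0.877, 0.002]
ft_force: [-7.0, 11.5, 1.6]
opening: 9.4
```

```bash
cat > prot.py <<'E'
from h import *
s=r.state();print(s['tcp_pos'],s['ft_force'],'u',s['tcp_pos'][:2]@[.5418,-.8405])
n=np.array([.8405,.5418]);u=np.array([.5418,-.8405])
for cam in ['top','side']:
    im,d=grab_frame(cam);P=cloud(cam,d);A=P[...,:2]@n;U=P[...,:2]@u
    m=(P[...,2]>95)&(P[...,2]<105)&(abs(A-534)<140)&(abs(U-200)<75)
    rk=cv2.minAreaRect(P[m][:,:2].astype(np.float32));c=np.array(rk[0]);f=c@u+54
    k=(P[...,2]>80)&(P[...,2]<94)&(abs(A-c@n-73)<45)&(U>f+4)&(U<f+110)
    if k.sum()>5: print(cam,k.sum(),'front face u',f.round(1),'out',np.percentile(U[k]-f,[95,99,100]).round(1),'n edges rel',np.percentile(A[k],[1,50,99]).round(1)-c@n,'z',np.median(P[k][:,2]),cv2.minAreaRect(P[k][:,:2].astype(np.float32)),'ctr n',c@n)
E
python3 prot.py
```

```text
[542.60564224 281.09099462  70.09673592] [-7.020432   11.51924769  1.61651714] u 57.72675598959571
top 160 front face u 259.5 out [35.1 37.2 37.5] n edges rel [ 42.83446258  72.63446258 103.83446258] z 88.8261260963468 ((659.985107421875, 92.07097625732422), (61.87287521362305, 33.443634033203125), 32.79680633544922) ctr n 531.065537423706
side 233 front face u 255.3 out [43.  43.5 43.8] n edges rel [ 42.27467872  68.87467872 105.57467872] z 88.54017318730581 ((661.0802612304688, 93.92422485351562), (64.5586929321289, 39.67790222167969), 32.80893325805664) ctr n 532.925321282959
```

Request:
send_rows --motion '[[[2.2,-3.4,0,0],[0,0,0,0],[-5.4,8.4,0,0],[-13.5,21,0,0],[-21.7,33.6,0,0],[-21.7,33.6,0,0],[-16.3,25.2,0,0],[0,0,0,0]]]'

```text
time: 10.35
tcp_pos: [468.5, 396.6, 70.4]
orientation: [0.0, 0.478, 0.878, 0.0]
ft_force: [0.2, -0.9, -0.0]
opening: 9.6
```

```bash
python3 prot.py
```

```text
[468.54814876 396.62713304  70.37314826] [ 0.24539689 -0.90761766 -0.03066068] u -79.50571832587897
top 177 front face u 260.4 out [38.1 39.7 40.4] n edges rel [ 42.84758001  73.14758001 104.24758001] z 88.39057039768386 ((661.1856689453125, 89.69773864746094), (62.45747375488281, 36.26287078857422), 31.608312606811523) ctr n 531.1524199890137
side 255 front face u 255.7 out [46.4 47.2 47.8] n edges rel [ 42.34549274  68.14549274 104.54549274] z 88.79335776789753 ((662.3814697265625, 92.03425598144531), (63.380950927734375, 43.34254455566406), 31.457386016845703) ctr n 533.2545072601318
```

Request:
send_rows --motion '[[[0,0,-40,0],[0,0,-16,0],[0,0,-6,0],[0,0,-2.5,0],[0,0,0,0]]]'

```text
time: 11.08
tcp_pos: [470.2, 395.4, 6.5]
orientation: [0.0, 0.48, 0.877, 0.001]
ft_force: [0.1, -0.2, 0.2]
opening: 9.3
```

Request:
send_rows --motion '[[[0,0,0,0],[0,0,0,0],[0,0,0,0],[0,0,30,0],[0,0,55,0],[0,0,55,0],[0,0,25,0]]]' --jaw -1

```text
time: 11.95
tcp_pos: [470.8, 396.2, 174.8]
orientation: [0.001, 0.48, 0.878, 0.003]
ft_force: [-0.2, -0.6, -0.5]
opening: 85.5
```

Request:
send_rows --motion '[[[27.3,-42.1,0,0],[27.3,-42.1,0,0],[27.3,-42.1,0,0],[27.3,-42.1,0,0],[27.3,-42.1,0,0],[27.3,-42.1,0,0],[27.3,-42.1,0,0],[0,0,0,0],[0,0,0,0]]]'

```text
time: 13.08
tcp_pos: [660.1, 100.7, 170.5]
orientation: [-0.001, 0.48, 0.877, 0.0]
ft_force: [-0.1, -0.1, 0.2]
opening: 85.2
```

```bash
cat > st2.py <<'E'
from h import *
s=r.state();q=s['orientation'];t=s['tcp_pos'];n=np.array([.8405,.5418]);u=np.array([.5418,-.8405])
print('tcp',t.round(1),'n,u',t[:2]@n,t[:2]@u,'yawx',np.degrees(2*np.arctan2(q[2],q[1]))%360,s['opening'],s['time'],s['joints'].round(2))
im,d=grab_frame('wrist');save('w4.png',im,1.2);P=cloud('wrist',d)
A=P[...,:2]@n;U=P[...,:2]@u
k=(d>0)&(P[...,2]>82)&(P[...,2]<93)&(A>560)&(A<660)&(U>259)&(U<320)
q=P[k];print('box',k.sum(),cv2.minAreaRect(q[:,:2].astype(np.float32)) if k.sum()>5 else '', 'n',np.percentile(A[k],[1,99]),'u',np.percentile(U[k],[1,99]),'z',np.median(q[:,2]))
k=(d>0)&(P[...,2]>95)&(P[...,2]<104)&(U>200)&(U<275);print('rack front u',np.percentile(U[k],[95,99]) if k.sum() else '', 'n',np.percentile(A[k],[1,99]) if k.sum() else '')
E
python3 st2.py
```

```text
tcp [660.1 100.7 170.5] n,u 609.3828847560646 272.9808092820945 yawx 122.6409402939488 85.1640830088313 13.075 [ 0.05  0.45  1.39  0.    1.31 -0.52]
box 3863 ((662.7192993164062, 94.7093505859375), (62.098426818847656, 40.912559509277344), 32.814613342285156) n [578.11287078 638.51252318] u [259.23462409 299.22357244] z 86.70882830623611
rack front u [251.79368404 254.16420692] n [433.18970082 645.16334659]
```

View pics/w4.png

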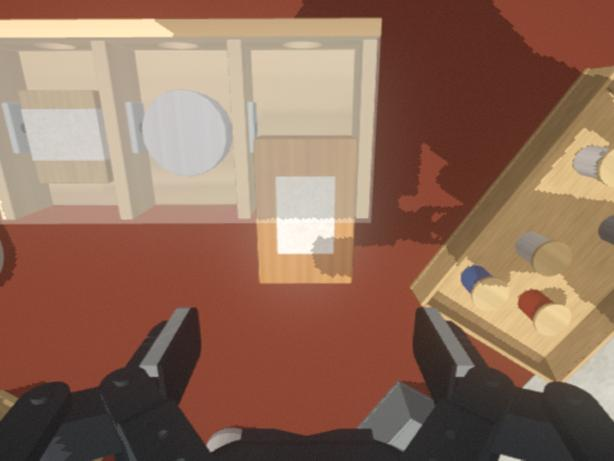

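Request:
send_rows --motion '[[[-2.4,2,-40,0.1],[0,0,-40,0],[0,0,-25,0],[0,0,-13.5,0],[0,0,0,0]]]'

```text
time: 13.75
tcp_pos: [657.5, 103.4, 51.9]
orientation: [-0.001, 0.478, 0.878, -0.0]
ft_force: [-0.8, 0.0, -0.2]
opening: 85.6
```

Request:
send_rows --motion '[[[0,0,0,0],[0,0,0,0],[0,0,0,0],[0,0,0,0],[0,0,0,0]]]' --jaw 1 --force 60

```text
time: 14.38
tcp_pos: [658.3, 102.1, 54.2]
orientation: [0.001, 0.479, 0.878, 0.0]
ft_force: [-2.6, -1.7, 7.1]
opening: 61.3
```

Request:
send_rows --motion '[[[1.1,-1.7,0.5,0],[2.2,-3.4,0,0],[2.7,-4.2,0,0],[2.7,-4.2,0,0],[2.7,-4.2,0,0],[2.7,-4.2,0,0],[2.7,-4.2,0,0],[0,0,0,0]]]'

```text
time: 15.38
tcp_pos: [674.0, 77.7, 53.8]
orientation: [-0.001, 0.479, 0.878, 0.001]
ft_force: [-4.0, 3.1, 4.6]
opening: 61.0
```

Request:
send_rows --motion '[[[2.7,-4.2,0,0],[5.4,-8.4,0,0],[5.4,-8.4,0,0],[8.1,-12.6,0,0],[0,0,0,0]]]'

```text
time: 16.0
tcp_pos: [698.0, 41.0, 52.5]
orientation: [0.001, 0.48, 0.877, -0.0]
ft_force: [-0.1, -0.3, -2.4]
opening: 61.2
```

```bash
python3 st2.py; python3 prot.py
```

```text
tcp [698.   41.   52.5] n,u 608.8594016420434 343.72747067810576 yawx 122.68271859572057 61.22623394601312 16.0 [-0.04  0.58  1.46 -0.    1.1  -0.61]
box 17264 ((673.3521118164062, 77.88164520263672), (62.29183578491211, 41.26538848876953), 32.80636978149414) n [578.12039196 638.16813628] u [279.24228656 319.50448518] z 84.64246497817834
rack front u [253.36478516 254.08201847] n [538.25386673 645.76968596]
[697.22097898  41.76591377  52.37382594] [ 0.59167355  0.14175486 -1.36367501] u 342.65007588833674
top 26 front face u 254.0 out [70.3 71.8 72.3] n edges rel [66.77070891 78.77070891 92.07070891] z 87.05845682146844 ((688.4078369140625, 86.4000244140625), (24.540529251098633, 49.1783332824707), 40.072139739990234) ctr n 544.1292910888673
side 281 front face u 255.7 out [107.5 109.1 109.7] n edges rel [ 30.21884396  64.71884396 107.51884396] z 86.93155669462016 ((681.3562622070312, 55.58026885986328), (82.52404022216797, 86.0123062133789), 32.83518600463867) ctr n 532.8811560424805
```

View pics/w4.png

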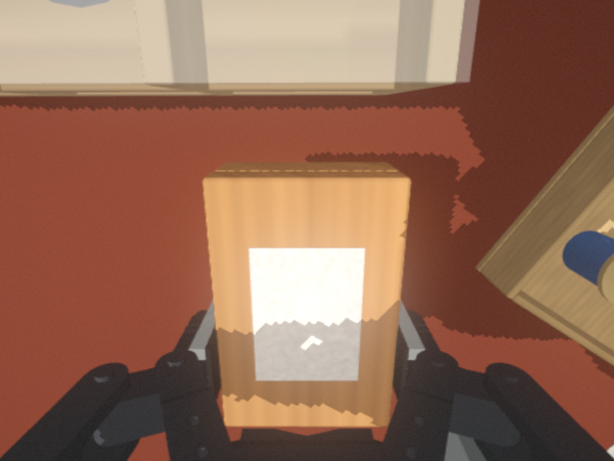

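```bash
cat > stand.py <<'E'
from h import *
def ana(P,ok=None):
    yaw=np.radians(174);t=.26
    X=np.array([np.cos(yaw)*np.cos(t),np.sin(yaw)*np.cos(t),-np.sin(t)]);Y=np.array([-np.sin(yaw),np.cos(yaw),0]);Z=np.cross(X,Y)
    O=np.array([556,-291.5,28.])
    L=(P-O)@np.stack([X,Y,Z],1)
    reg=(abs(L[...,0])<90)&(abs(L[...,1])<75)&(L[...,2]>-10)&(L[...,2]<120)&(P[...,2]>5)
    if ok is not None: reg&=ok
    h,e=np.histogram(L[reg][:,2],bins=np.arange(-10,120,2));print('zhist',[(int(a),int(b)) for a,b in zip(e,h) if b>15])
    return L,reg,(X,Y,Z,O)
if __name__=='__main__':
  for cam in ['top','side']:
    f=np.load(cam+'0.npz');P=cloud(cam,f['d']);im=f['im'].astype(int)
    L,reg,fr=ana(P)
    for nm,lo,hi in [('stack',36,50),('deck',0,16),('stop',96,112)]:
        m=reg&(L[...,2]>lo)&(L[...,2]<hi)&((L[...,0]<52) if nm!='stop' else (L[...,0]>40))
        q=L[m]
        if len(q)<10: continue
        A=np.c_[q[:,:2],np.ones(len(q))];c=np.linalg.lstsq(A,q[:,2],rcond=None)[0]
        print(cam,nm,len(q),'x',np.percentile(q[:,0],[0,2,98,100]).round(1),'y',np.percentile(q[:,1],[0,2,98,100]).round(1),'plane',c.round(3),[np.round(v,1).tolist() if not np.isscalar(v) else round(v,1) for v in cv2.minAreaRect(q[:,:2].astype(np.float32))])
E
python3 stand.py
```

```text
zhist [(6, 18), (8, 47), (10, 104), (12, 131), (14, 127), (16, 84), (18, 26), (20, 21), (40, 18), (42, 35), (44, 84), (46, 130), (48, 120), (50, 73), (52, 31), (106, 19), (108, 30), (110, 20)]
top stack 362 x [-34.4 -32.9  50.5  51.8] y [-38.1 -37.6  23.5  25.2] plane [-2.000e-03  1.800e-02  4.643e+01] [[8.7, -6.4], [86.2, 63.2], 0.0]
top deck 414 x [-62.3 -61.3  47.5  51.4] y [-56.3 -55.1  53.7  55.7] plane [ 5.0000e-03 -1.0000e-03  1.2373e+01] [[-5.2, -0.1], [112.0, 113.8], 89.7]
top stop 83 x [59.1 59.3 67.2 67.5] y [-56.4 -55.6  51.1  53.9] plane [4.1400e-01 6.0000e-03 8.1671e+01] [[63.3, -1.2], [110.3, 8.0], 89.7]
zhist [(-10, 56), (-8, 65), (-6, 57), (-4, 16), (6, 41), (8, 47), (10, 241), (12, 1043), (14, 382), (16, 42), (18, 47), (20, 41), (22, 36), (24, 38), (26, 37), (28, 40), (30, 45), (32, 54), (34, 36), (36, 32), (38, 47), (40, 39), (42, 44), (44, 174), (46, 1042), (48, 304), (106, 111), (108, 121)]
side stack 1566 x [-37.6 -35.7  50.2  52. ] y [-38.4 -35.5  25.   26.1] plane [ 1.0000e-03 -4.5000e-02  4.6496e+01] [[7.3, -6.2], [64.4, 89.6], 89.8]
side deck 1709 x [-65.5 -63.9  48.7  52. ] y [-56.1 -48.3  54.8  55.8] plane [ 6.0000e-03 -1.7000e-02  1.3376e+01] [[-6.9, -0.4], [112.1, 117.4], 89.7]
side stop 276 x [56.4 56.6 64.5 64.8] y [-55.3 -51.6  53.9  55. ] plane [ 2.9000e-01 -2.0000e-02  8.9724e+01] [[60.7, -0.1], [110.3, 8.2], 89.8]
```

Request:
send_rows --motion '[[[0,0,20,0],[0,0,40,0],[-5,-30,40,0],[-15,-45,20,4],[-20,-48,0,10],[-20,-48,0,10],[-20,-48,0,10],[-10,-48,0,10],[0,-20,0,7.3],[0,0,0,0]]]'

```text
time: 17.4
tcp_pos: [606.3, -245.4, 172.6]
orientation: [0.0, 0.053, 0.999, 0.0]
ft_force: [0.4, 0.7, -1.8]
opening: 60.7
```

```bash
cat > st3.py <<'E'
from stand import *
s=r.state();q=s['orientation'];t=s['tcp_pos'];print('tcp',t.round(1),'yawx',np.degrees(2*np.arctan2(q[2],q[1]))%360,s['time'],s['ft_force'].round(1),s['joints'].round(2))
im,d=grab_frame('wrist');save('w5.png',im,1.2);P=cloud('wrist',d)
L,reg,(X,Y,Z,O)=ana(P,d>0)
print('tcp L',((t-O)@np.stack([X,Y,Z],1)).round(1))
for nm,lo,hi in [('stack',36,54),('deck',4,20),('stop',99,115)]:
    m=reg&(L[...,2]>lo)&(L[...,2]<hi)&((L[...,0]<54) if nm!='stop' else (L[...,0]>45));q=L[m]
    if len(q)<30: continue
    print(nm,len(q),'x',np.percentile(q[:,0],[0,1,99,100]).round(1),'y',np.percentile(q[:,1],[0,1,99,100]).round(1),'z',np.median(q[:,2]).round(1),[np.round(v,1).tolist() if not np.isscalar(v) else round(v,1) for v in cv2.minAreaRect(q[:,:2].astype(np.float32))])
# held box
c=get_calibration('wrist');
D=(P-t);Hx=np.array([np.cos(np.radians(174)),np.sin(np.radians(174)),0]);Hy=np.array([-Hx[1],Hx[0],0])
hx=D@Hx;hy=D@Hy;hz=D[...,2]
m=(d>0)&(abs(hy)<29)&(hx>12)&(hx<85)&(hz>18)&(hz<60)
q=np.c_[hx[m],hy[m],np.ones(m.sum())];k=np.linalg.lstsq(q,hz[m],rcond=None)[0];print('held',m.sum(),'plane hz',k.round(3),'hx max',np.percentile(hx[m],[99,100]))
m=(d>0)&(hx>15)&(hx<60)&(hz>25)&(hz<45)&(abs(hy)<50);print('held y',np.percentile(hy[m],[0.5,99.5]))
E
python3 st3.py
```

```text
tcp [ 606.3 -245.4  172.6] yawx 173.8725612557351 17.4 [ 0.4  0.7 -1.8] [-0.49  0.43  1.42  0.    1.3  -1.95]
zhist [(8, 883), (10, 3953), (12, 179), (14, 42), (16, 36), (18, 41), (20, 43), (22, 71), (24, 80), (26, 57), (28, 51), (30, 51), (32, 55), (34, 55), (36, 63), (38, 98), (40, 105), (42, 1262), (44, 6146), (46, 381), (48, 173), (50, 172), (52, 174), (54, 173), (56, 188), (58, 187), (60, 192), (62, 193), (64, 202), (66, 212), (68, 217), (70, 212), (72, 231), (74, 241), (76, 246), (78, 249), (80, 262), (82, 258), (84, 269), (86, 276), (88, 297), (90, 291), (92, 317), (94, 303), (96, 351), (98, 333), (100, 350), (102, 380), (104, 1071), (106, 304)]
tcp L [-80.9 -51.1 128.2]
stack 7139 x [-36.2 -31.6  53.3  54. ] y [-40.  -39.8  21.3  22.3] z 44.7 [[8.9, -8.9], [62.1, 90.4], 89.8]
deck 4767 x [-63.8 -62.7  53.   53.9] y [-57.5 -57.5  51.3  52.3] z 10.7 [[-4.9, -2.6], [109.8, 117.8], 90.0]
stop 2274 x [56.2 56.8 60.7 61. ] y [-58.  -56.9  50.1  51.8] z 104.7 [[58.7, -3.1], [109.9, 4.7], 89.9]
held 20699 plane hz [-4.500e-02  6.000e-03  3.401e+01] hx max [64.09030924 64.32600451]
held y [-31.56350073  29.18548537]
```

View pics/w5.png

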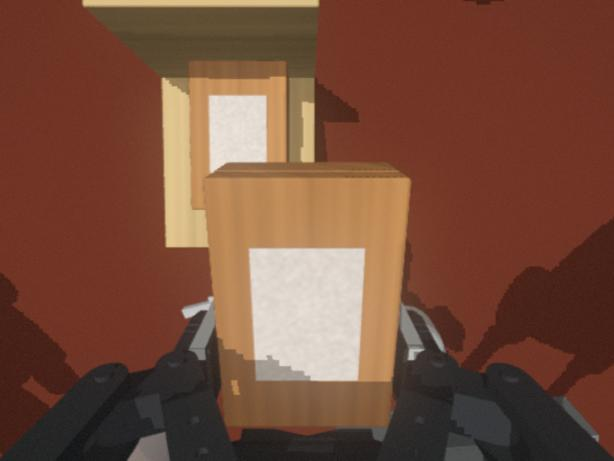

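Request:
send_rows --motion '[[[-25,-19,0,0],[-25.7,-19.2,0,0],[0,0,-30,0],[0,0,-30,0],[0,0,-20,0],[0,0,0,0],[0,0,0,0]]]'

```text
time: 18.32
tcp_pos: [556.8, -281.7, 93.8]
orientation: [0.001, 0.051, 0.999, -0.0]
ft_force: [-0.4, 0.3, -2.1]
opening: 61.4
```

```bash
python3 st3.py | grep -v zhist
```

```text
tcp [ 556.8 -281.7   93.8] yawx 174.1069176580497 18.325 [-0.4  0.3 -2.1] [-0.58  0.45  1.6   0.    1.09 -2.05]
tcp L [-16.7  -9.8  63.6]
stack 891 x [49.4 49.5 53.9 54. ] y [-37.5 -37.   23.3  24.1] z 44.9 [[51.7, -6.7], [61.6, 4.6], 89.9]
deck 1382 x [-31.8 -29.6  53.9  54. ] y [-55.9  16.3  53.7  54.2] z 11.1 [[11.1, -0.8], [85.8, 110.1], 0.0]
stop 7866 x [56.7 57.  65.  65.6] y [-56.6 -54.7  52.2  53.9] z 105.8 [[61.2, -1.4], [110.5, 8.8], 89.8]
held 22315 plane hz [-1.240e-01 -4.000e-03  3.703e+01] hx max [84.36700379 84.99987494]
held y [-29.71288419  31.09567442]
```

Request:
send_rows --motion '[[[-0.3,-2.3,-3,0],[0,0,-4,0],[0,0,-3,0],[0,0,0,0],[0,0,0,0]]]' --jaw 1 --force 20

```text
time: 19.0
tcp_pos: [555.6, -284.7, 82.7]
orientation: [-0.0, 0.052, 0.999, 0.0]
ft_force: [1.2, 0.4, -2.1]
opening: 61.0
```

Request:
send_rows --motion '[[[0,0,-1.5,0],[0,0,-1.5,0],[0,0,-1,0],[0,0,0,0]]]'

```text
time: 19.5
tcp_pos: [555.8, -284.8, 82.1]
orientation: [0.001, 0.052, 0.999, -0.001]
ft_force: [-4.5, 2.7, 13.0]
opening: 61.2
```

```bash
cat > st4.py <<'E'
from stand import *
s=r.state();t=s['tcp_pos'];q=s['orientation'];print('tcp',t.round(1),'yawx',round(np.degrees(2*np.arctan2(q[2],q[1]))%360,1),s['time'],s['ft_force'].round(1),s['opening'])
im,d=grab_frame('wrist');save('w6.png',im,1.2);P=cloud('wrist',d);import io,contextlib
with contextlib.redirect_stdout(io.StringIO()): L,reg,(X,Y,Z,O)=ana(P,d>0)
Lt=(t-O)@np.stack([X,Y,Z],1)
m=(d>0)&(abs(L[...,1]-Lt[1])<25)&(L[...,0]>Lt[0]+18)&(L[...,0]<Lt[0]+45)&(L[...,2]>55)&(L[...,2]<110)
k,_,_,_=np.linalg.lstsq(np.c_[L[m][:,0],L[m][:,1],np.ones(m.sum())],L[m][:,2],rcond=None)
print('held top plane in L (flat -> 0 slope; z 78.7): slope',k[:2].round(3),'z at x=0,30',(k[2]+k[1]*Lt[1]).round(1),(k[2]+k[1]*Lt[1]+30*k[0]).round(1),m.sum())
res=L[...,2]-(k[0]*L[...,0]+k[1]*L[...,1]+k[2])
b=(d>0)&(abs(res)<2)&(L[...,0]<62)&(abs(L[...,1]-Lt[1])<45)&(L[...,0]>-20)
print('held x max',np.percentile(L[b][:,0],[98,100]).round(1),'y',np.percentile(L[b&(L[...,0]>10)][:,1],[1,99]).round(1))
for nm,lo,hi in [('stack',40,50),('stop',99,115)]:
    m=(d>0)&reg&(L[...,2]>lo)&(L[...,2]<hi)&((L[...,0]<54.5) if nm!='stop' else (L[...,0]>45));q=L[m]
    if len(q)>30: print(nm,len(q),'x',np.percentile(q[:,0],[1,99]).round(1),'y',np.percentile(q[:,1],[1,99]).round(1),'z',np.median(q[:,2]).round(1))
m=(d>0)&reg&(L[...,2]>85)&(L[...,2]<100)&(L[...,0]>45);print('stop face x',np.percentile(L[m][:,0],[2,50,98]).round(1) if m.sum() else '')
E
python3 st4.py
```

```text
tcp [ 555.8 -284.8   82.1] yawx 174.1 19.5 [-4.5  2.7 13. ] 61.18543881904513
held top plane in L (flat -> 0 slope; z 78.7): slope [0.252 0.   ] z at x=0,30 89.5 97.1 9256
held x max [61.3 62. ] y [-47.9  34.3]
stack 584 x [52.  54.4] y [-37.5  23. ] z 45.0
stop 9508 x [57.2 65.3] y [-55.   51.7] z 105.6
stop face x [57.2 57.5 57.9]
```

Request:
send_rows --motion '[[[-2,0.2,-1.5,0],[-2,0.2,-1.5,0],[0,0,-1,0],[0,0,0,0]]]'

```text
time: 20.05
tcp_pos: [555.6, -284.8, 81.6]
orientation: [0.006, 0.052, 0.999, -0.001]
ft_force: [-1.8, 6.5, 25.8]
opening: 60.9
```

```bash
python3 st4.py
```

```text
tcp [ 555.6 -284.8   81.6] yawx 174.1 20.05 [-1.8  6.5 25.8] 60.90434487489571
held top plane in L (flat -> 0 slope; z 78.7): slope [0.237 0.001] z at x=0,30 88.8 95.9 9223
held x max [58.4 62. ] y [-40.8  27.8]
stack 679 x [51.7 54.5] y [-37.4  22.7] z 44.8
stop 9629 x [57.3 65.3] y [-55.   51.7] z 105.6
stop face x [57.2 57.5 57.9]
```

Request:
send_rows --motion '[[[0,0,3,0],[0,0,0,0],[0,0,0,0]]]' --jaw -0.4

```text
time: 20.48
tcp_pos: [555.2, -285.0, 81.8]
orientation: [0.005, 0.052, 0.999, -0.001]
ft_force: [1.5, 3.4, 12.7]
opening: 61.2
```

Request:
send_rows --motion '[[[0,0,0,0],[0,0,0,0],[0,0,0,0]]]' --jaw -0.42

```text
time: 20.85
tcp_pos: [555.2, -284.9, 81.8]
orientation: [0.005, 0.052, 0.999, -0.001]
ft_force: [1.2, 3.3, 12.5]
opening: 61.1
```

Request:
send_rows --motion '[[[0,0,0,0],[0,0,0,0]]]' --jaw -0.43

```text
time: 21.1
tcp_pos: [555.2, -285.0, 81.7]
orientation: [0.005, 0.052, 0.999, -0.001]
ft_force: [1.0, 3.4, 12.1]
opening: 61.5
```

```bash
python3 st4.py
```

```text
tcp [ 555.2 -285.    81.7] yawx 174.0 21.1 [ 1.   3.4 12.1] 61.45477634482551
held top plane in L (flat -> 0 slope; z 78.7): slope [0.242 0.001] z at x=0,30 89.1 96.4 9223
held x max [61. 62.] y [-45.4  32.7]
stack 490 x [52.2 54.4] y [-37.4  22.5] z 44.7
stop 9536 x [57.3 65.3] y [-55.   51.7] z 105.6
stop face x [45.2 57.5 57.9]
```

Request:
send_rows --motion '[[[0,0,0,0],[0,0,0,0]]]' --jaw -0.44

```text
time: 21.4
tcp_pos: [555.2, -285.0, 81.6]
orientation: [0.004, 0.052, 0.999, -0.001]
ft_force: [1.0, 2.8, 12.3]
opening: 61.5
```

Request:
send_rows --motion '[[[0,0,0,0],[0,0,0,0]]]' --jaw -0.445

```text
time: 21.65
tcp_pos: [553.8, -284.8, 80.0]
orientation: [0.003, 0.052, 0.999, -0.001]
ft_force: [1.6, 0.9, 5.3]
opening: 61.5
```

Request:
send_rows --motion '[[[0,0,0,0],[0,0,0,0]]]' --jaw -0.45

```text
time: 21.9
tcp_pos: [551.4, -284.4, 77.6]
orientation: [-0.0, 0.052, 0.999, -0.0]
ft_force: [-0.0, -1.0, -1.0]
opening: 61.8
```

```bash
python3 st4.py
```

```text
tcp [ 551.4 -284.4   77.6] yawx 174.1 21.9 [-0. -1. -1.] 61.78008932578354
held top plane in L (flat -> 0 slope; z 78.7): slope [ 0.089 -0.   ] z at x=0,30 82.8 85.5 8543
held x max [49. 58.] y [-36.6  24.2]
stack 232 x [53.7 54.5] y [-37.4  22.2] z 44.6
stop 9701 x [57.4 65.4] y [-55.   51.7] z 105.5
stop face x [45.2 57.5 57.9]
```

View pics/w6.png

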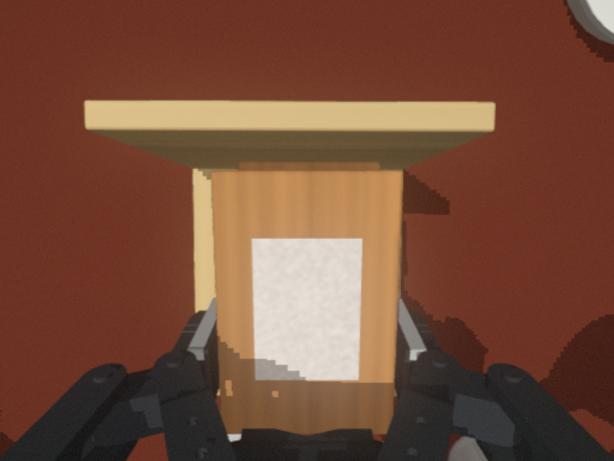

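Request:
send_rows --motion '[[[0,0,-1.2,0],[0,0,-1.2,0],[0,0,0,0]]]'

```text
time: 22.32
tcp_pos: [551.1, -284.1, 75.0]
orientation: [-0.001, 0.052, 0.999, 0.0]
ft_force: [-1.7, -0.4, -0.4]
opening: 62.1
```

```bash
python3 st4.py
```

```text
tcp [ 551.1 -284.1   75. ] yawx 174.1 22.325 [-1.7 -0.4 -0.4] 62.108756127396596
held top plane in L (flat -> 0 slope; z 78.7): slope [ 0. -0.] z at x=0,30 79.5 79.5 8176
held x max [51.  57.6] y [-37.   23.7]
stop 10139 x [57. 65.] y [-55.   51.7] z 105.5
stop face x [56.9 57.2 57.6]
```

Request:
send_rows --motion '[[[0,0,0,0],[0,0,0,0],[0,0,0,0]]]' --jaw 1 --force 20

```text
time: 22.75
tcp_pos: [552.0, -284.2, 75.3]
orientation: [0.0, 0.052, 0.999, 0.0]
ft_force: [-0.3, 0.2, -1.5]
opening: 61.8
```

Request:
send_rows --motion '[[[-1.9,0.6,-0.5,0],[-1.9,0.6,-0.5,0],[-1.9,0.2,-0.5,0],[-1.9,0.2,-0.5,0],[0,0,0,0]]]'

```text
time: 23.38
tcp_pos: [545.8, -282.9, 74.2]
orientation: [0.002, 0.052, 0.999, -0.0]
ft_force: [5.5, 2.3, 0.4]
opening: 61.9
```

```bash
python3 st4.py
```

```text
tcp [ 545.8 -282.9   74.2] yawx 174.0 23.375 [5.5 2.3 0.4] 61.86247343560994
held top plane in L (flat -> 0 slope; z 78.7): slope [-0.005 -0.   ] z at x=0,30 79.9 79.8 8198
held x max [56.4 57.7] y [-37.5  23. ]
stop 9629 x [57.4 65.4] y [-54.9  51.6] z 105.6
stop face x [57.3 57.5 57.8]
```

Request:
send_rows --motion '[[[-1.4,0.2,-0.4,0],[-1.4,0.1,-0.4,0],[0,0,0,0]]]'

```text
time: 23.8
tcp_pos: [545.7, -283.0, 74.4]
orientation: [0.005, 0.053, 0.999, -0.001]
ft_force: [9.5, 2.3, 1.9]
opening: 61.7
```

```bash
python3 st4.py
```

```text
tcp [ 545.7 -283.    74.4] yawx 174.0 23.8 [9.5 2.3 1.9] 61.71170341964401
held top plane in L (flat -> 0 slope; z 78.7): slope [-0.009  0.001] z at x=0,30 80.2 79.9 8199
held x max [56.3 57.8] y [-37.4  23. ]
stop 9624 x [57.4 65.4] y [-55.1  51.7] z 105.7
stop face x [57.3 57.5 57.8]
```

Request:
send_rows --motion '[[[0,0,0,0],[0,0,0,0],[0,0,0,0]]]' --jaw -0.46

```text
time: 24.22
tcp_pos: [540.3, -282.4, 72.3]
orientation: [-0.001, 0.052, 0.999, 0.0]
ft_force: [0.5, -1.1, -0.7]
opening: 62.1
```

Request:
send_rows --motion '[[[0,0,0,0],[0,0,0,0],[0,0,0,0],[0,0,5,0],[0,0,15,0],[0,0,40,0],[0,0,50,0],[30,0,20,0],[20,0,0,0],[0,0,0,0]]]' --jaw -1

```text
time: 25.48
tcp_pos: [592.3, -282.4, 203.7]
orientation: [0.001, 0.051, 0.999, -0.0]
ft_force: [-0.3, -0.1, -0.7]
opening: 84.9
```

Run:
```python
from stand import *
s=r.state();t=s['tcp_pos'];print(t,s['time'],s['opening'])
im,d=grab_frame('wrist');P=cloud('wrist',d);L,reg,_=ana(P,d>0)
for nm,lo,hi in [('top box',72,84),('stop',99,115),('stack/side',20,44)]:
    m=reg&(L[...,2]>lo)&(L[...,2]<hi)&((L[...,0]<54) if nm!='stop' else (L[...,0]>45))&(abs(L[...,1])<45 if nm!='stop' else True);q=L[m]
    if len(q)<30: continue
    k=np.linalg.lstsq(np.c_[q[:,:2],np.ones(len(q))],q[:,2],rcond=None)[0]
    print(nm,len(q),'x',np.percentile(q[:,0],[1,99]).round(1),'y',np.percentile(q[:,1],[1,99]).round(1),'plane',k.round(3),cv2.minAreaRect(q[:,:2].astype(np.float32)))
a,_=grab_frame('side');b,_=grab_frame('top')
c=proj('side',[550,-285,60]).astype(int)
A=cv2.resize(a[c[1]-75:min(384,c[1]+65),c[0]-90:c[0]+90],(400,311),interpolation=cv2.INTER_CUBIC)
out=np.hstack([cv2.resize(im,(400,311)),A]);B=cv2.resize(np.hstack([a,b]),(800,289),interpolation=cv2.INTER_AREA)
cv2.imwrite('pics/fin.png',np.vstack([out,B])[:,:,::-1])
```

```text
[ 592.31002254 -282.43070024  203.74003884] 25.475 84.93590649090851
zhist [(8, 1321), (10, 4661), (12, 171), (14, 16), (16, 22), (18, 27), (20, 22), (22, 26), (24, 25), (26, 29), (28, 19), (30, 34), (32, 35), (34, 27), (36, 26), (38, 37), (40, 34), (42, 43), (44, 35), (46, 28), (48, 44), (50, 38), (52, 44), (54, 44), (56, 49), (58, 41), (60, 51), (62, 47), (64, 52), (66, 47), (68, 61), (70, 55), (72, 64), (74, 62), (76, 2060), (78, 8085), (80, 419), (82, 166), (84, 168), (86, 170), (88, 182), (90, 175), (92, 188), (94, 180), (96, 208), (98, 203), (100, 207), (102, 236), (104, 1543), (106, 575)]
top box 9646 x [-34.1  53.1] y [-37.6  22.8] plane [ 1.0000e-03 -0.0000e+00  7.8602e+01] ((9.528472900390625, -7.46027946472168), (62.27298355102539, 88.9515380859375), 89.94872283935547)
stop 2669 x [58.4 66.7] y [-55.7  51.7] plane [ 3.6300e-01 -2.0000e-03  8.2367e+01] ((62.641239166259766, -1.8949127197265625), (109.36289978027344, 8.987655639648438), 89.5075912475586)
```

View pics/fin.png

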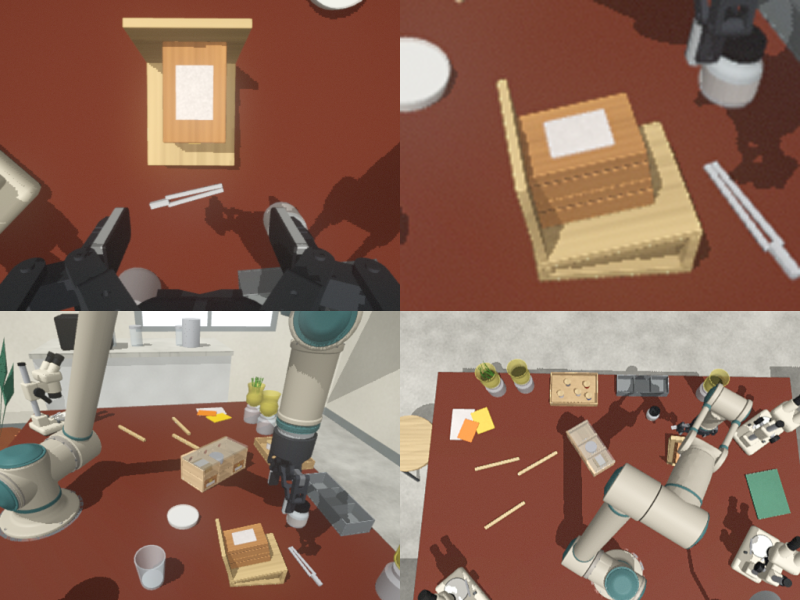

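```bash
python3 -c "
from bench import workorder
print(workorder.close_job())"
```

```text
the job is handed in; nothing more can be done
None
```

The slide box is stacked on the box on the sloping stand, and I handed the job in at about 25.7 s of the 61 s allowed. I took the stick farthest to the robot's right and pushed the box about 45 mm out through hole_a at roughly 13 N. I then laid the stick on the bench behind the rack. I drew the box out with the gripper and lowered it onto the stack box. There I eased the grip until it pivoted flat, slid it down to the backstop and released it.

**Last checks (wrist camera, after release):**
- **Flatness:** the top box's slope against the deck is 0.001 rad, and its top is 34 mm above where the stack box's top was.
- **Squareness and alignment:** it is square within about 0.1°, and its y centre is −7.5 mm, against about −7.4 mm for the stack box.
- **Backstop:** its lower end is against the backstop. Before release, pushing further only raised the force and did not move the box.
- **Everything else:** the stick is lying on the bench, and the other things in view look undisturbed.

**Things that did not go cleanly:**
- The top and side cameras read about 3–4 mm off the wrist camera, so I relied on the wrist camera for the fine placing.
- At first the box would not pivot under a 20 N grip. I pressed up to about 28 N on the stack box before backing off and loosening the jaws in small steps instead.

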